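# Hang the graduated gauge on its sprung keyhole peg

## Robot

A 6-joint arm with a two-finger parallel gripper is mounted at the origin on a cart in front of the work surface, level with it; the furniture and walls round the work are solid. World frame = base frame: x ahead of the robot, y to its left, z up, the work surface at z = 0. Lengths are in m, angles in rad, forces in N, time in s.
With the tool pointing down it reaches from about 0.275 to 0.825 m from the base axis. Payload 4.9 kg.
Tool frame: the origin (TCP) lies midway between the tips of the shut fingers; the grasp point (between the pads) lies 19 mm behind it (bot.grip_depth is the distance from the TCP to the grasp point, in m); y points along the fingers, x is the direction in which the jaws open and shut, and the axes are right-handed (so a half turn about y gives the same grasp; the last joint's range is limited). The gripper opens to 85 mm and grips with 20 to 120 N. Pads are 22 mm wide; open, the fingers measure 114 mm over their backs; the gripper's body (76 mm by 85 mm) begins 54 mm behind the grasp point. The pads swing forward as they close: fully open they stand 13 mm farther back than shut.
Start: joints at [1.211, 0.326, -0.193, 1.052, 0, 1.437], TCP at [0.123, 0.536, 0.193] pointing down, gripper open.
Joint ranges: [-2.65, 2.65], [-0.97, 1.79], [-1.3, 1.35], [-1.93, 2.1], [-1.47, 1.37], [-3.14, 3.14]. Speed limits (rad/s): [2.57, 2.57, 3.14, 3.14, 3.14, 3.14].

## Interface

Orientations are given as a unit quaternion [w, x, y, z].
In Python, from cell import bot gives the robot as it stands. Calls block until the motion is done:
- bot.move_pose(position, orientation): joint-space move of the TCP to a pose.
- bot.move_linear(position, speed=0.15, rotation=None, until_force=None): straight line of the TCP; rotation=None keeps the orientation; speed is the mean speed in m/s. With until_force (N) it stops when the force on the tool has changed by that much, and returns True; else False.
- bot.goto_joints(angles): joint-space move.
- bot.set_gripper(opening, grasp_force=None): opening from 0.0 (shut) to 1.0 (fully open); grasp_force is the grip in N (None keeps the last); returns when the fingers have stopped.
- bot.wait(seconds).
- bot.solve_ik(position, orientation): joint angles nearest the present ones, or None.
- bot.camera(name): name is "scene" or "top"; returns the picture (420x560x3 uint8, red, green, blue); there is no depth.
- bot.calibration(name): a dict with "mtx" (3x3 intrinsics, pixels), "k1" (the pictures are not rectified: a ray, as slopes to the right and down, at radius r is drawn at 1 + k1 r^2 times it, then the intrinsics apply), "extrinsics" (4x4, takes a point from world to camera coordinates). Camera axes: x right, y down, z forward; pixel columns grow to the right and rows downward; lengths in m; the calibration is good to about 2 mm. A picture is of the moment at which its call begins. calibration takes no time and is no camera call.
A pose or a line that the arm cannot do raises bot.PlanningError and nothing moves.
- bot.close_job(): hands the job in, once; it reports no verdict.
Trained networks look in the newest picture that a camera, given by its name, has taken for a name from the list of things; names that differ only in an ending like _2 or _b are one class to them, and where a whole thing is asked for, a point or a joint stands for the part that bears it (a point fixed in the world has none). Each returns a list of dicts, best first, with "confidence" (0 to 1); they miss things now and then, are a little off and sometimes report something else, mostly with a low value. They report only what shows in the picture. A call takes as long as a camera call. They do not tell look-alikes from the thing itself.
- bot.search_frame(camera, thing): "bbox" ([left, top, width, height] in pixels, round what is visible of it).
Readings, each from a call of its own:
- bot.read_clock(): time.
- bot.read_joint_positions(): joint angles.
- bot.read_joint_vel(): joint speeds.
- bot.read_joint_efforts(): joint torques, N m.
- bot.read_position(): TCP position.
- bot.read_tool_rot(): TCP orientation.
- bot.read_ft_force(): force on the tool from outside, world axes, zero at the start.
- bot.read_moment(): the same for the moment, N m.
- bot.read_gripper_width(): opening from 0.0 (shut) to 1.0 (fully open).
Only numpy, scipy, OpenCV 4.12 (cv2) and the standard library are available. Lean on these libraries where they do the work, as an engineer would, in place of code of your own. Each camera call takes 0.05 s, during which the arm holds its last target.

## Task

Take the gauge plate out of the slotted wooden block and hang it by its keyhole on the stand's sprung peg, yellow graduated face outward (away from the post), turning or regripping it as needed. Feel for the peg's height, push the plate back against the black ring, slide it down until it is fully home and the ring springs forward into the recess in its back, then let go. Go gently, so that the peg never takes more than 20 N, and leave the tape roll, the steel wool and the pumice block where they are.

Things in the scene. Friction and masses are not known exactly. Their poses are not given: they have to be found in the camera images.
- gauge: aluminium gauge plate, 8 thick (x) x 56 wide (y) x 140 tall (z) mm, 120 to 195 g; origin at the centre of its lower edge, z up the plate. Marked face (yellow bands with black graduations, red patch below) looks along its own -x; the back (+x) is plain. Starts upright in the block's slot, marked face turned to any side, often away. A keyhole goes right through it: see the two keyhole points.
- gauge_grip (a point): place to grip the plate from above across its 8 mm thickness: mid-thickness, 122 mm above its lower edge (18 below the top). Axes as the gauge. The top 40 mm is plain; fingers reaching lower than 98 mm above the lower edge would meet the peg's ring.
- keyhole_entry (a point): centre of the keyhole's entry opening, 54 mm above the plate's lower edge, mid-thickness: 17 wide, from 46 to 62 mm above the edge, then a 45 degree funnel up to 66 mm, then a slot 9.5 wide ending at 86 mm. Axes as the gauge. The peg's head passes here.
- keyhole_home (a point): where the peg's axis stands when the plate is fully home: 82.75 mm above the plate's lower edge, mid-thickness (28.75 above the entry's centre). Axes as the gauge. On the back a recess 2.5 deep, 27 wide, from 69.75 to 96.5 mm above the edge takes the ring.
- park_block: wooden parking block, 64 x 96 x 40 mm, fixed; origin at the centre of its underside. Its slot runs along its own y, 10.5 wide, 59 long, floor 12 mm above the bench, open at the top (28 deep).
- stand: steel stand, fixed: base plate 120 x 100 x 14 mm with a post 34 wide, 206 mm tall; origin on the bench under the middle of the post's front face, -x outward, z up. A level peg sticks out along -x at y = 0: stem 6.5 diameter, brass button head 12 diameter, its back 88 and its tip 97 mm in front of the origin; the head is cylindrical for its rear 5 mm, tapered in front.
- peg_mark (a point): middle of the height slot on the post's front face, 150 mm above the bench; axes as the stand. The peg is on a blue bracket clamped anywhere in the slot: its axis is 30 mm below to 30 mm above this point, not measured; feel or look for it. The head gives way backward 1 mm per 3 N (6 mm at most), the peg up or down 1 mm per 7 N.
- ring (a joint): black sprung ring, 23 mm diameter, on the stem behind the head, in m: 0 = forward, front face 84 mm in front of the stand's origin; grows as pushed back (0.016 at most). 3 N plus 0.4 N per mm. Pushed back 4 mm or more for the plate to clear the head; reads 0.004 or more while the plate slides down, against friction above its weight; about 0.0015 when home.
- tape_roll: loose roll of masking tape, 91 diameter x 24 mm, bystander; origin at the centre of its underside
- steel_wool: loose pad of steel wool, 48 x 63 x 30 mm, bystander; origin at the centre of its underside
- pumice_block: loose grey rubbing block, 46 x 76 x 31 mm, bystander; origin at the centre of its underside
Things that resemble listed ones, but are neither listed nor needed, are in the scene too. Leave any pink or turquoise look-alike of the gauge alone.

How it is judged:
On the way, in this order (a step that is already met when the one before it is completed fails the run):
1. the gauge is lifted clear of the block (z of gauge in the frame of park_block above 0.045 m), for 0.1 s.
2. the plate, marked face outward, pushes the ring back at the peg (value of joint ring above 0.0035 m and x of peg_mark in the frame of gauge above 0.04 m and contact force between gauge and stand above 1.5 N), for 0.1 s.
At the end, for the whole second after the job is handed in: the gauge hangs at rest on the peg, marked face outward (post behind its back), between head and ring (within 8 mm of its place along the peg, 10 mm sideways), upright within 0.15 rad, and fully home: the ring has sprung forward into the recess (reads 0.6 to 2.8 mm) (x of peg_mark in the frame of gauge above 0.05 m and x of gauge in the frame of stand between -0.092 and -0.076 m and y of gauge in the frame of stand between -0.01 and 0.01 m and z of gauge in the frame of stand between 0.032 and 0.103 m and angle between gauge's own z axis and vertical below 0.15 rad and value of joint ring between 0.0006 and 0.0028 m and linear speed of gauge below 0.02 m/s); the robot touches nothing.
It fails at once if more than 20 N between gauge and stand (contact force between gauge and stand above 20 N).
It fails at once if a bystander is moved by more than 20 mm (distance of any of tape_roll, steel_wool, pumice_block from where it was at the start of the episode above 0.02 m).
It also fails if it takes over 59 s, if anything falls off the work surface, if the arm or the gripper's body presses on something with over 40 N, if the wrist force passes 120 N, or if a joint passes its speed limit or range.

## Working session

There is one attempt and no reset: what is moved stays moved. The work goes in short steps, each a Python script; the robot and the scene stay as the last script left them, time stands still between calls to the robot, and variables do not carry over. Pictures are saved under pics/ and viewed, and the job is handed in when it is done.

```bash
mkdir -p pics; ls; python3 - <<'E'
from cell import bot
import cv2
for n in("scene","top"):
    im=bot.camera(n); cv2.imwrite(f"pics/{n}0.png",im[:,:,::-1])
    c=bot.calibration(n); print(n,c)
    for t in("gauge","park_block","stand","tape_roll"):
        print(t,[(d["bbox"],round(d["confidence"],2)) for d in bot.search_frame(n,t)])
print(bot.read_tool_rot(),bot.read_clock())
E
```

```text
pics
scene {'mtx': array([[456.84278616,   0.        , 280.78943345],
       [  0.        , 456.84278616, 214.0037711 ],
       [  0.        ,   0.        ,   1.        ]]), 'k1': -0.04476239723316666, 'extrinsics': array([[-0.72203485, -0.69161763,  0.01818585,  0.44569489],
       [-0.54094199,  0.54795482, -0.63806527,  0.39452727],
       [ 0.43133216, -0.47054285, -0.76976749,  0.7866556 ],
       [ 0.        ,  0.        ,  0.        ,  1.        ]])}
gauge [([294.4, 224.2, 14.1, 53.0], 0.96), ([154.5, 267.0, 38.6, 39.0], 0.94), ([258.5, 259.9, 20.1, 56.2], 0.92), ([213.3, 224.7, 17.4, 54.4], 0.25), ([204.6, 186.3, 30.6, 31.5], 0.16)]
park_block [([325.6, 282.4, 34.0, 34.3], 0.7), ([207.5, 247.8, 38.2, 50.5], 0.56)]
stand [([306.8, 123.0, 67.5, 95.0], 0.82)]
tape_roll [([228.3, 200.4, 40.4, 34.5], 0.97)]
top {'mtx': array([[396.51230636,   0.        , 281.64620803],
       [  0.        , 396.51230636, 212.50781764],
       [  0.        ,   0.        ,   1.        ]]), 'k1': -0.011728936319692561, 'extrinsics': array([[ 0.0129713 , -0.99979311,  0.01566772,  0.01297371],
       [-0.99566219, -0.0143583 , -0.09192741,  0.60182797],
       [ 0.09213335, -0.01440734, -0.99564244,  0.92783969],
       [ 0.        ,  0.        ,  0.        ,  1.        ]])}
gauge [([210.3, 181.6, 28.7, 25.3], 0.71), ([213.5, 239.9, 34.5, 6.9], 0.63), ([161.7, 169.7, 31.2, 29.8], 0.48)]
park_block [([205.3, 179.2, 46.1, 44.8], 0.68)]
stand [([347.5, 186.4, 63.1, 63.8], 0.92)]
tape_roll [([268.7, 144.7, 34.9, 43.0], 0.63)]
[-0.5531292   0.55317901  0.44045217 -0.44050307] 0.5
```

```bash
python3 - <<'E'
import cv2
a=cv2.imread("pics/scene0.png");b=cv2.imread("pics/top0.png")
cv2.imwrite("pics/s1.png",cv2.resize(a[110:330,130:400],None,fx=2.9,fy=2.7,interpolation=cv2.INTER_CUBIC))
cv2.imwrite("pics/t1.png",cv2.resize(b[100:300,140:420],None,fx=2.8,fy=2.8,interpolation=cv2.INTER_CUBIC))
E
```

```text
(no output)
```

View pics/s1.png

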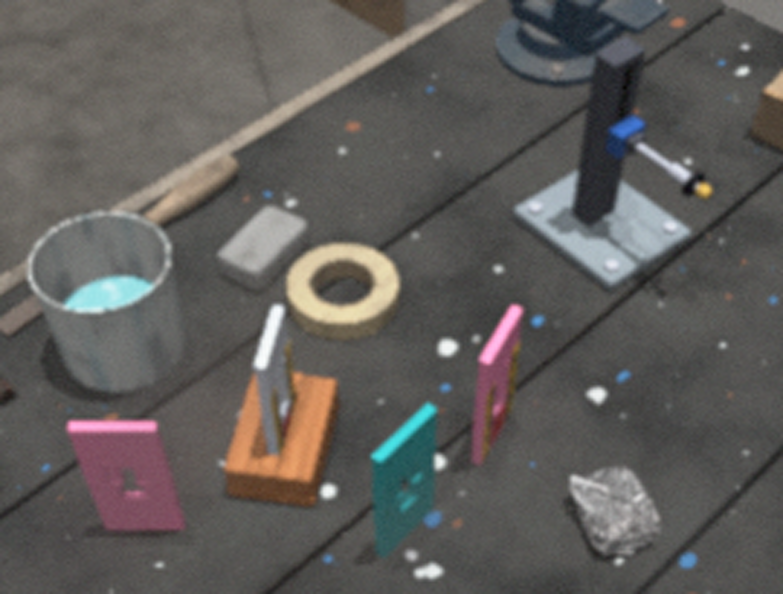

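View pics/t1.png

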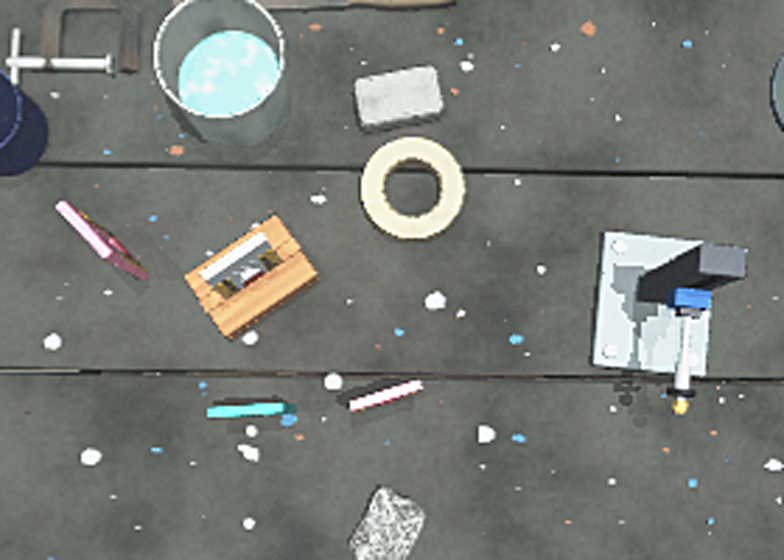

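View pics/scene0.png

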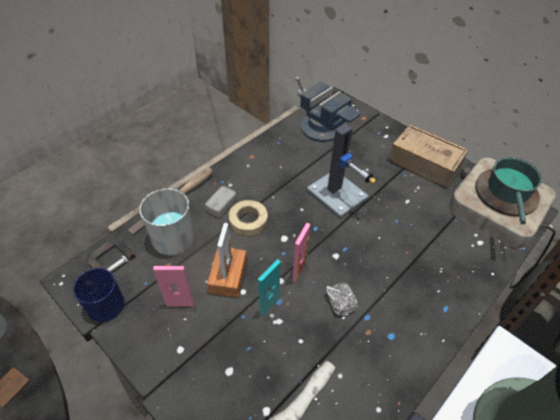

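View pics/top0.png

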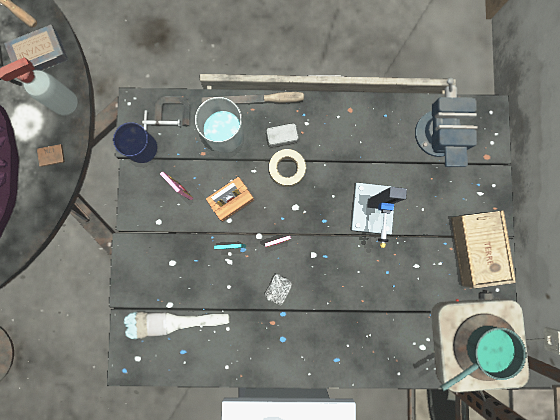

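```bash
python3 - <<'E'
import cv2
a=cv2.imread("pics/scene0.png");b=cv2.imread("pics/top0.png")
def crop(im,x,y,w,h,f,n): 
    o=cv2.resize(im[y:y+h,x:x+w],None,fx=f,fy=f,interpolation=cv2.INTER_CUBIC)
    for i in range(0,w,10): cv2.putText(o,str(x+i),(i*f,8),0,.3,(0,255,0)); cv2.line(o,(i*f,0),(i*f,h*f),(0,90,0) ,1)if 0 else cv2.line(o,(i*f,10),(i*f,16),(0,255,0))
    for i in range(0,h,10): cv2.putText(o,str(y+i),(0,i*f+3),0,.3,(0,255,0)); cv2.line(o,(20,i*f),(26,i*f),(0,255,0))
    cv2.imwrite("pics/"+n,o)
crop(a,300,118,80,100,6,"zs_stand.png")
crop(b,340,175,75,75,8,"zt_stand.png")
crop(a,200,215,55,85,7,"zs_blk.png")
crop(b,200,170,60,60,10,"zt_blk.png")
E
```

```text
(no output)
```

View pics/zs_stand.png

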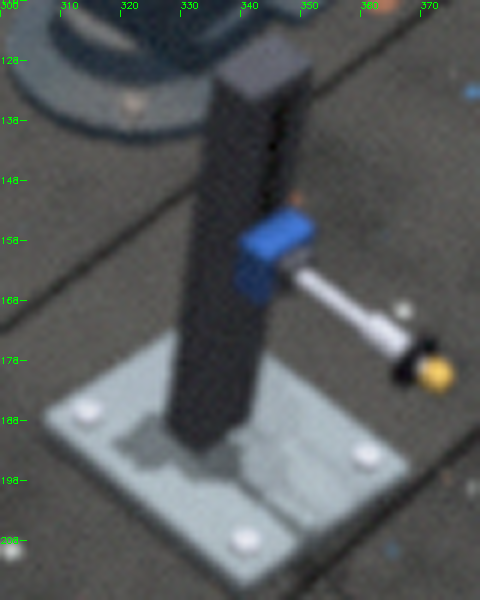

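View pics/zt_stand.png

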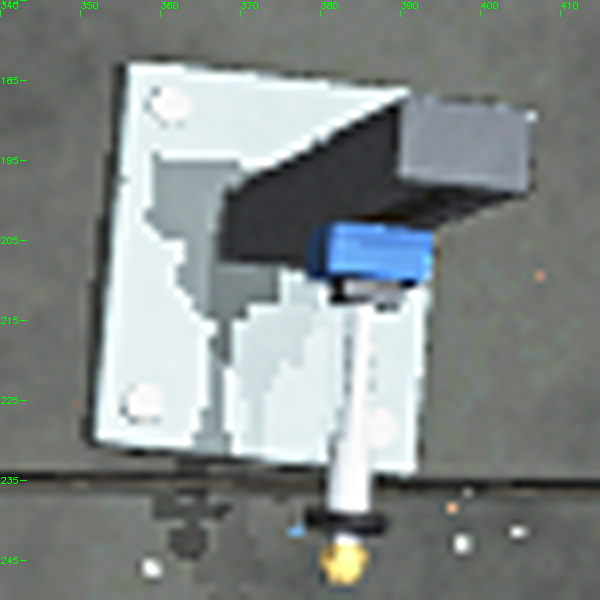

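View pics/zs_blk.png

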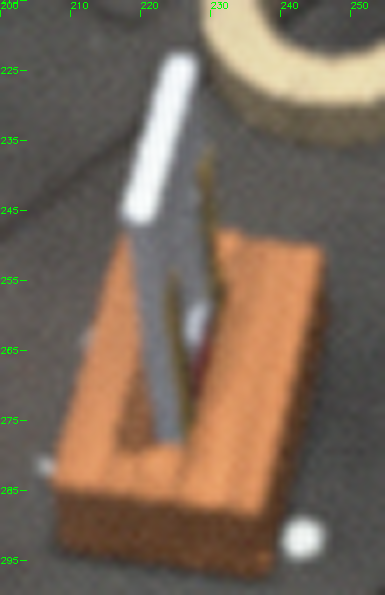

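View pics/zt_blk.png

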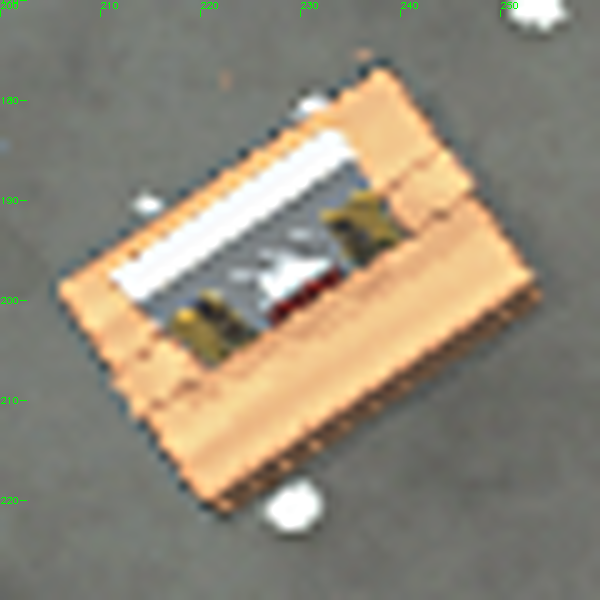

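```bash
cat > h.py <<'E'
import numpy as np, cv2
from cell import bot
CAL={n:bot.calibration(n) for n in("scene","top")}
def proj(n,P):
    c=CAL[n];P=np.atleast_2d(P);E=c["extrinsics"];q=P@E[:3,:3].T+E[:3,3]
    s=q[:,:2]/q[:,2:];r2=(s**2).sum(1,keepdims=True);s=s*(1+c["k1"]*r2)
    return s*[c["mtx"][0,0],c["mtx"][1,1]]+[c["mtx"][0,2],c["mtx"][1,2]]
def unz(pts,x0,y0,f): return (np.array(pts,float)+.5)/f-.5+[x0,y0]
def place(L,x,y,yaw,z=0):
    L=np.atleast_2d(L).astype(float);c,s=np.cos(yaw),np.sin(yaw)
    return L@np.array([[c,s,0],[-s,c,0],[0,0,1]])+[x,y,z]
E
cat > fit.py <<'E'
from h import *
from scipy.optimize import least_squares
W=.017
ts=unz([(128,63),(93,440),(415,472),(407,97),(535,112),(527,190),(400,180),(343,563),(345,522)],340,175,8)
ss=unz([(43,418),(243,572),(410,465),(217,78),(275,38),(312,65),(255,98),(436,374),(412,365)],300,118,6)
def loc(h,bo,d):
    b=[(bo+.06,.05,.014),(bo-.06,.05,.014),(bo-.06,-.05,.014)]
    p=[(d,W,.206),(d,-W,.206),(0,-W,.206),(0,W,.206)]
    return np.array(b+p+[(-.0925,0,h),(-.082,0,h)])
def res(v,full=0):
    x,y,yaw,h,bo,d=v;P=place(loc(h,bo,d),x,y,yaw)
    r=np.r_[proj("top",P)-ts,proj("scene",P)-ss]
    return r if full else r.ravel()
s=least_squares(res,[.55,-.23,0,.15,0,.034],loss="soft_l1")
print("stand",s.x.round(4));print(res(s.x,1).round(1).tolist())
tb=unz([(383,68),(535,278),(215,500),(60,288)],200,170,10)
sb=unz([(325,245),(262,515),(55,485)],200,215,7)
tg=unz([(330,130),(355,150),(135,300),(110,275)],200,170,10)
sg=unz([(165,55),(200,62),(158,222),(120,215)],200,215,7)
L=np.array([(.032,-.048,.04),(-.032,-.048,.04),(-.032,.048,.04),(.032,.048,.04)])
def rb(v,full=0):
    P=place(L,*v);r=np.r_[proj("top",P)-tb,proj("scene",P[1:])-sb]; return r if full else r.ravel()
s=least_squares(rb,[.55,.14,.5]);print("block",s.x.round(4),rb(s.x,1).round(1).tolist())
G=np.array([(.004,-.028,.152),(-.004,-.028,.152),(-.004,.028,.152),(.004,.028,.152)])
def rg(v,full=0):
    P=place(G,*v);r=np.r_[proj("top",P)-tg,proj("scene",P)-sg]; return r if full else r.ravel()
s=least_squares(rg,s.x);print("gauge",s.x.round(4),rg(s.x,1).round(1).tolist())
E
python3 fit.py
```

```text
stand [ 6.180e-01 -2.038e-01 -8.680e-02  1.213e-01  1.000e-04  1.930e-02]
[[-0.6, -0.9], [-0.2, 0.3], [0.1, 0.4], [-1.2, 0.4], [-0.2, 0.3], [0.1, 0.1], [-1.1, -0.3], [-0.4, -0.1], [-0.3, 0.2], [-0.6, -1.4], [0.5, 1.0], [0.6, -1.3], [-0.4, -1.9], [0.6, -1.6], [0.9, -1.8], [-0.4, -0.8], [0.3, 0.5], [0.7, -0.6]]
block [0.6327 0.1478 0.627 ] [[-0.1, -0.4], [-0.1, 0.3], [-1.4, 1.2], [-1.1, 0.5], [0.4, -0.9], [0.7, -1.3], [-0.5, -1.0]]
gauge [0.6327 0.1485 0.6249] [[-0.4, -0.2], [-0.8, 0.9], [-0.9, 1.0], [-0.5, 0.4], [0.7, -0.8], [-0.3, -1.3], [-0.7, -1.1], [0.6, -0.6]]
```

```bash
cat >> h.py <<'E'
from scipy.spatial.transform import Rotation as R
def quat(yaw):
    c,s=np.cos(yaw),np.sin(yaw)
    q=R.from_matrix(np.array([[c,0,-s],[s,0,c],[0,-1,0]])).as_quat(); return [q[3],q[0],q[1],q[2]]
GX,GY,GYAW=.6327,.1485,.625
SX,SY,SYAW=.618,-.2038,-.0868
FL=0.0  # flip
def gpose(x,y,z):  # TCP for gauge origin at stand-local x,y,z, gripped at 122 mm
    return place([[x,y,z+.122-.019]],SX,SY,SYAW)[0]
E
python3 - <<'E'
from h import *
print(bot.read_clock(),bot.read_tool_rot(),bot.read_ft_force())
for f in(0,np.pi,-np.pi):
    print(f,bot.solve_ik([GX,GY,.115],quat(GYAW+f)),bot.solve_ik(gpose(-.11,0,.06),quat(SYAW+f)))
E
```

```text
0.5 [-0.5531292   0.55317901  0.44045217 -0.44050307] [-0.40925025  0.55031024  0.19888714]
0 [ 0.11704278  0.56541437 -0.02047226  0.9849097   0.          1.06283911] [-0.50062299  0.33761139 -0.25633505  0.97684989  0.          1.15697334]
3.141592653589793 [ 0.11704278  0.56541437 -0.02047226  0.9849097   0.         -2.07875354] [-0.50062299  0.33761139 -0.25633505  0.97684989  0.         -1.98461932]
-3.141592653589793 [ 0.11704278  0.56541437 -0.02047226  0.9849097   0.         -2.07875354] [-0.50062299  0.33761139 -0.25633505  0.97684989  0.         -1.98461932]
```

```bash
python3 - <<'E'
from h import *
q=quat(GYAW)
bot.move_pose([GX,GY,.25],q)
bot.move_linear([GX,GY,.115],speed=.12)
bot.set_gripper(0.0,60)
print(bot.read_gripper_width(),bot.read_ft_force(),bot.read_position())
bot.move_linear([GX,GY,.26],speed=.12)
print(bot.read_clock(),bot.read_gripper_width(),bot.read_ft_force())
for n in("scene","top"): cv2.imwrite(f"pics/{n}2.png",bot.camera(n)[:,:,::-1])
E
```

```text
-0.0019052003564162773 [0.62453481 0.04042132 0.21032006] [0.63265831 0.14846596 0.11495706]
6.1917 0.0019158232132211745 [ 0.204635   -0.03103833  0.15426248]
```

View pics/scene2.png

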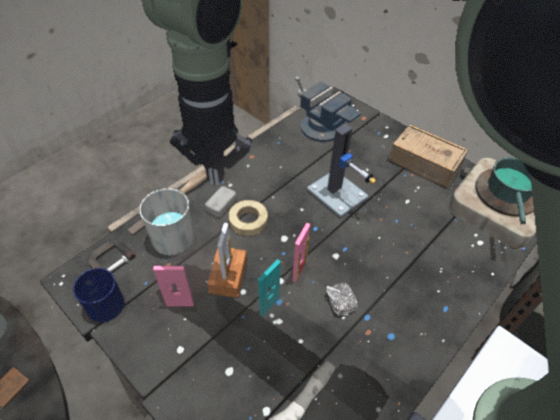

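```bash
python3 - <<'E'
from h import *
print(proj("scene",[[GX,GY,.26],[GX,GY,.152],[GX,GY,.0]]),proj("top",[[GX,GY,.26],[GX,GY,.152]]))
print(bot.read_position())
b=cv2.imread("pics/top2.png");cv2.imwrite("pics/t2z.png",cv2.resize(b[100:300,140:420],None,fx=2.8,fy=2.8))
E
```

```text
[[217.71335346 195.35936618]
 [222.68771421 233.17893568]
 [228.31354177 275.60784432]] [[214.297177   182.90364163]
 [222.18282282 191.45038126]]
[0.63222822 0.1484281  0.2590363 ]
```

View pics/t2z.png

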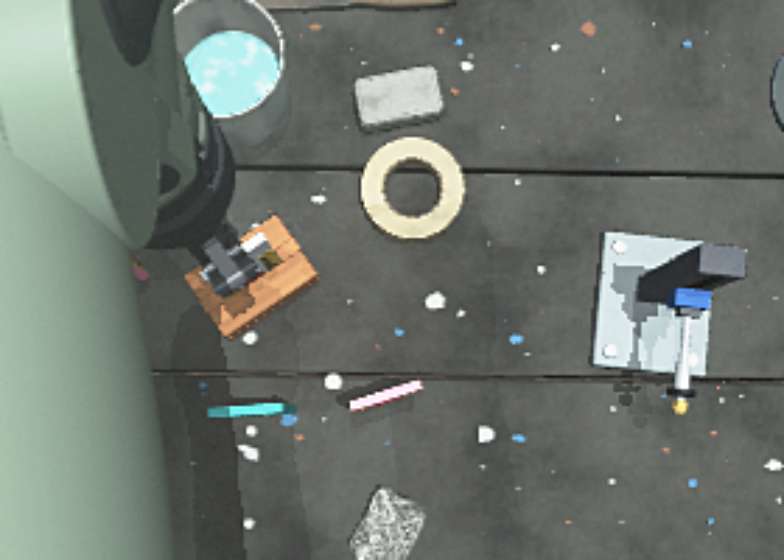

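```bash
python3 - <<'E'
from h import *
b=cv2.imread("pics/scene2.png")
p=proj("scene",[[GX,GY,.259]])[0]
o=cv2.resize(b[120:320,140:340],None,fx=3,fy=3,interpolation=cv2.INTER_CUBIC)
cv2.circle(o,(int((p[0]-140)*3),int((p[1]-120)*3)),3,(0,255,0),-1)
cv2.imwrite("pics/s2z.png",o)
E
```

```text
(no output)
```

View pics/s2z.png

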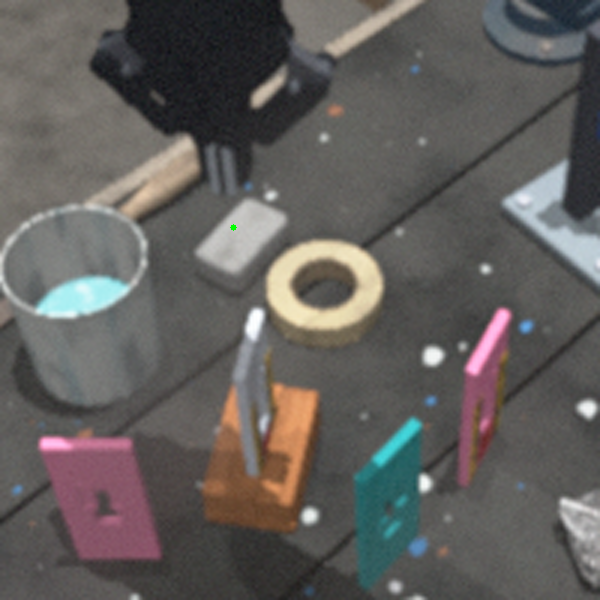

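```bash
python3 - <<'E'
from h import *
b=cv2.imread("pics/top2.png")
p=proj("top",[[GX,GY,.259]])[0]
o=cv2.resize(b[160:230,180:260],None,fx=8,fy=8,interpolation=cv2.INTER_CUBIC)
cv2.circle(o,(int((p[0]-180)*8),int((p[1]-160)*8)),3,(0,255,0),-1)
cv2.imwrite("pics/t2zz.png",o)
E
```

```text
(no output)
```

View pics/t2zz.png

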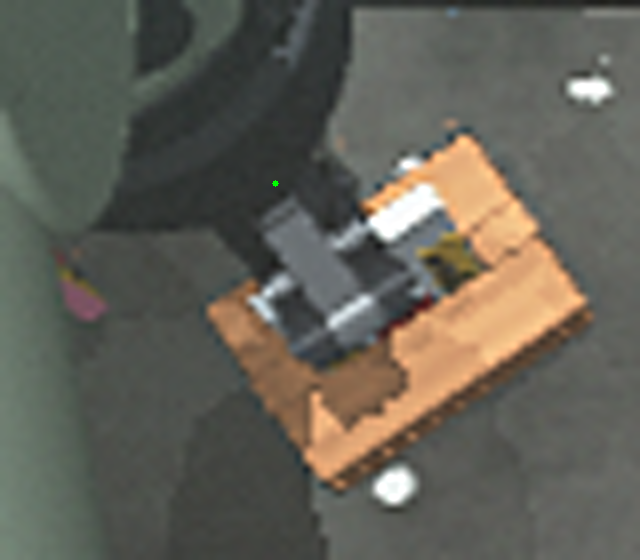

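```bash
python3 - <<'E'
from h import *
from scipy.optimize import least_squares
for top in [(221,202),(219,193),(224,198)]:
    s=least_squares(lambda v:np.r_[proj("scene",v)[0]-(215,183),proj("top",v)[0]-top],[.6,.15,.25]); print(s.x,s.fun.round(1))
print(bot.read_position(),bot.read_tool_rot(),quat(GYAW),bot.read_joint_positions())
print(R.from_quat(np.array(bot.read_tool_rot())[[1,2,3,0]]).as_matrix().round(3))
print(bot.read_gripper_width(), bot.grip_depth)
E
```

```text
[0.61026923 0.14382887 0.29832601] [11.8  2.4 -7.8 -9.9]
[0.62095259 0.14390669 0.29232345] [ 7.7  1.6 -5.1 -6.5]
[0.61769019 0.13940005 0.28971455] [11.2  2.3 -7.3 -9.4]
[0.63222822 0.1484281  0.2590363 ] [ 0.67297056 -0.67274767 -0.21681545  0.21797307] [np.float64(-0.672860148824631), np.float64(0.672860148824631), np.float64(0.21739185845770662), np.float64(-0.21739185845770662)] [ 1.17022138e-01  4.93356641e-01  2.28993628e-01  1.30810048e+00
 -8.77670217e-06  1.06281111e+00]
[[ 0.811 -0.002 -0.585]
 [ 0.585 -0.     0.811]
 [-0.001 -1.     0.001]]
-0.0015589390631396583 0.0187
```

```bash
python3 - <<'E'
from h import *
bot.set_gripper(1.0)
bot.move_linear([GX,GY,.115],speed=.12)
a=bot.camera("scene");b=bot.camera("top")
print(bot.read_position(),bot.read_gripper_width(),bot.read_clock())
cv2.imwrite("pics/s3.png",cv2.resize(a[150:320,140:340],None,fx=3.5,fy=3.5,interpolation=cv2.INTER_CUBIC)[:,:,::-1])
cv2.imwrite("pics/t3.png",cv2.resize(b[150:240,170:270],None,fx=6,fy=6,interpolation=cv2.INTER_CUBIC)[:,:,::-1])
E
```

```text
[0.63335525 0.14860662 0.11592777] 0.9971725831667261 8.5333
```

View pics/s3.png

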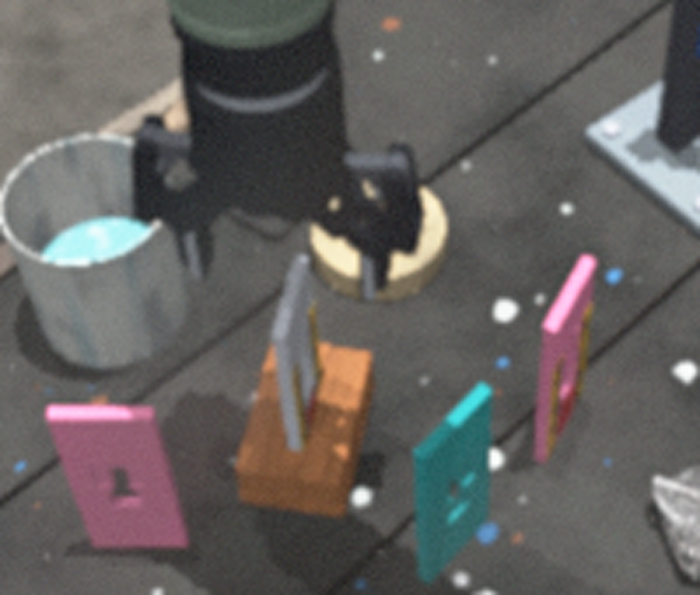

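View pics/t3.png

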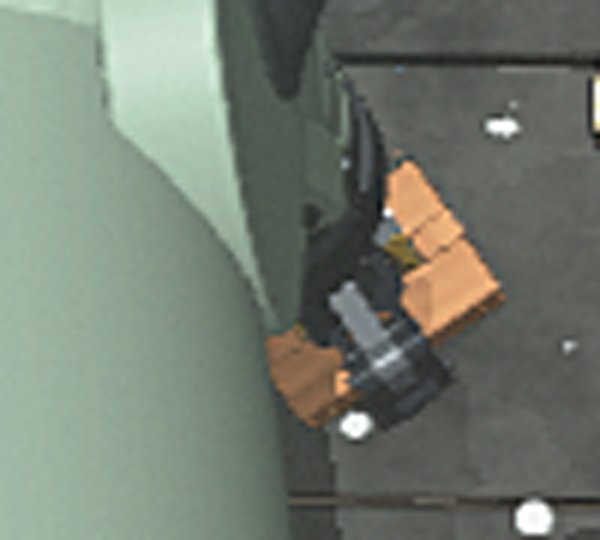

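```bash
python3 - <<'E'
from h import *
d=np.array([np.cos(GYAW),np.sin(GYAW)])
for z in(.115,.128,.14,.15,.165,.18):
    A=[[GX-.046*d[0],GY-.046*d[1],z],[GX+.046*d[0],GY+.046*d[1],z]]
    print(z,proj("scene",A).round(1).tolist(),proj("top",A).round(1).tolist())
from scipy.optimize import least_squares
for top in [(235,208),(240,210),(234,201)]:
    s=least_squares(lambda v:np.r_[proj("scene",v)[0]-(245.2,233.8),proj("top",v)[0]-top],[.6,.15,.25]); print(s.x,s.fun.round(1))
E
```

```text
0.115 [[247.1, 247.4], [201.5, 241.7]] [[236.3, 211.0], [212.6, 176.9]]
0.128 [[246.9, 243.5], [200.7, 237.7]] [[235.7, 210.4], [211.7, 175.8]]
0.14 [[246.6, 239.9], [200.0, 234.0]] [[235.2, 209.9], [210.8, 174.8]]
0.15 [[246.4, 236.7], [199.4, 230.9]] [[234.7, 209.4], [210.0, 173.9]]
0.165 [[246.1, 232.0], [198.4, 226.1]] [[233.9, 208.7], [208.9, 172.5]]
0.18 [[245.8, 227.1], [197.5, 221.1]] [[233.2, 207.9], [207.6, 171.1]]
[0.59833051 0.12084024 0.15570922] [ 0.3  0.1 -0.2 -0.3]
[0.59928493 0.11440055 0.14753859] [ 2.6  0.4 -1.7 -2.3]
[0.6084457  0.11976706 0.14703554] [-2.7 -0.5  1.8  2.4]
```

```bash
python3 - <<'E'
from h import *
print(bot.move_linear([GX,GY,.085],speed=.08,until_force=6))
print(bot.read_position())
a=bot.camera("scene")
cv2.imwrite("pics/s4.png",cv2.resize(a[150:320,140:340],None,fx=3.5,fy=3.5,interpolation=cv2.INTER_CUBIC)[:,:,::-1])
bot.set_gripper(0.0,40)
print(bot.read_gripper_width(),bot.read_ft_force())
a=bot.camera("scene")
cv2.imwrite("pics/s5.png",cv2.resize(a[150:320,140:340],None,fx=3.5,fy=3.5,interpolation=cv2.INTER_CUBIC)[:,:,::-1])
E
```

```text
False
[0.63239218 0.14846312 0.08458076]
0.0869296582956878 [-0.2007246  -0.11990895  0.89912421]
```

View pics/s5.png

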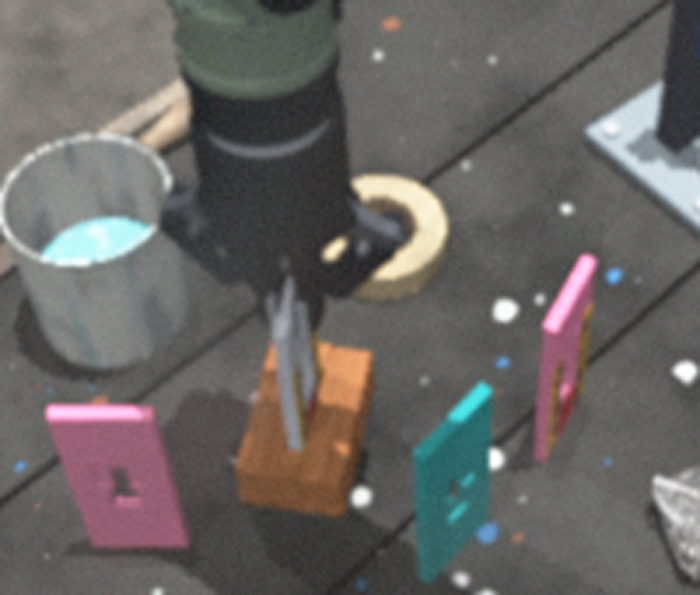

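View pics/s4.png

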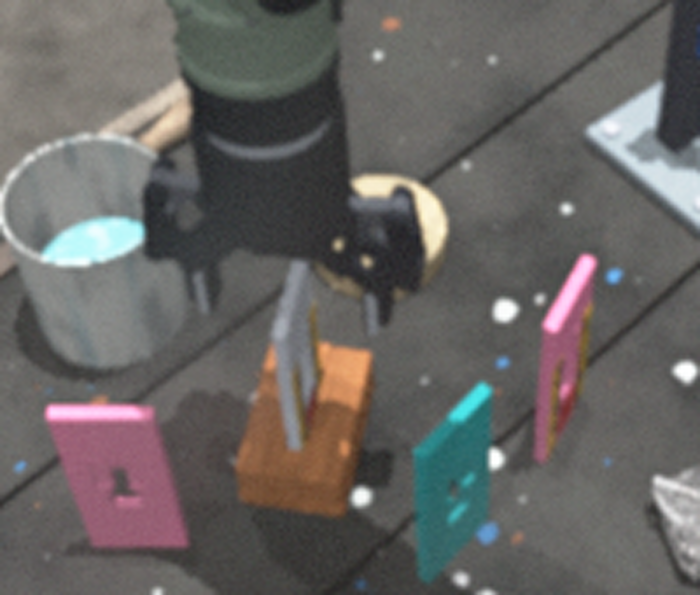

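```bash
cat >> h.py <<'E'
OFF=.0846-.012
def gpose(x,y,z): return place([[x,y,z+OFF]],SX,SY,SYAW)[0]
def snap(k):
    for n in("scene","top"):
        im=bot.camera(n)[:,:,::-1]
        cv2.imwrite(f"pics/{n}{k}.png",im)
E
python3 - <<'E'
from h import *
bot.set_gripper(0.0,60)
bot.move_linear([GX,GY,.18+OFF],speed=.15)
print(bot.read_gripper_width(),bot.read_ft_force(),bot.read_clock())
bot.move_linear(gpose(-.13,0,.18),speed=.2,rotation=quat(SYAW))
bot.wait(.2)
print(bot.read_position(),gpose(-.13,0,.18),bot.read_ft_force(),bot.read_clock())
snap(6)
E
python3 - <<'E'
import cv2
a=cv2.imread("pics/scene6.png")[60:240,270:470];b=cv2.imread("pics/top6.png")[160:290,330:450]
cv2.imwrite("pics/s6z.png",cv2.resize(a,None,fx=3.3,fy=3.3,interpolation=2))
cv2.imwrite("pics/t6z.png",cv2.resize(b,None,fx=4.6,fy=4.6,interpolation=2))
E
```

```text
0.0792935146318664 [-0.47815077  0.7778551  -1.11247659] 11.3333
[ 0.48869025 -0.1920423   0.25256639] [ 0.48848942 -0.19253016  0.2526    ] [ 0.83091562  0.36004616 -1.65413817] 13.5333
```

View pics/s6z.png

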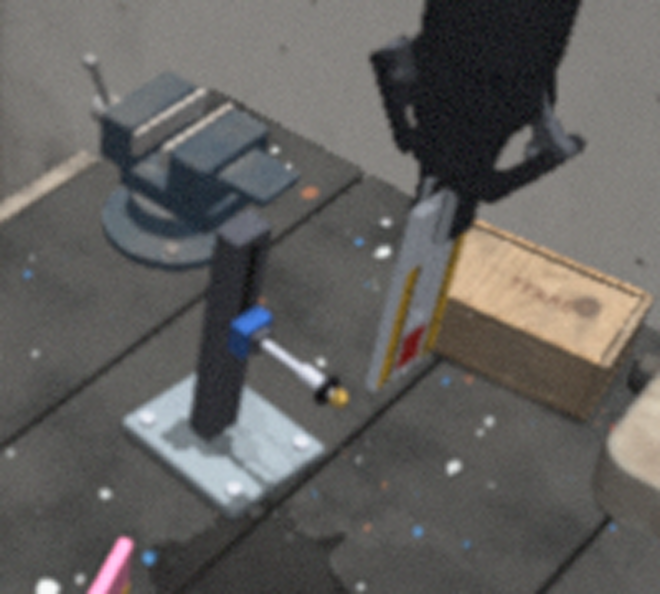

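View pics/t6z.png

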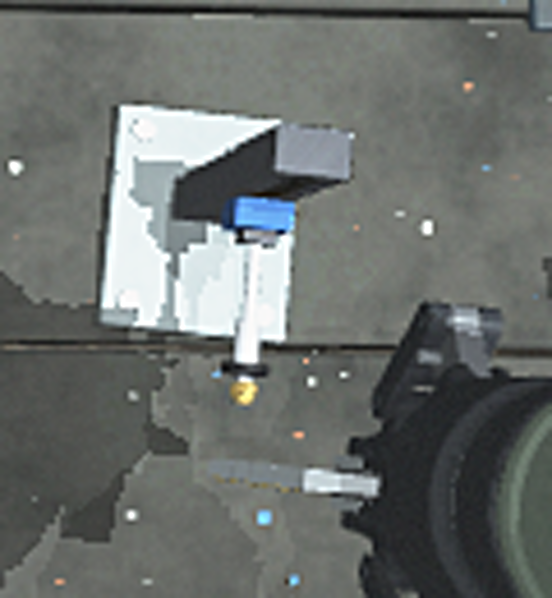

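```bash
cat > ov.py <<'E'
from h import *
import sys
def corners(): 
    return np.array([(sx*.004,sy*.028,z) for z in(0,.14) for sx in(-1,1) for sy in(-1,1)])
def overlay(n,k,x,y,z,yaw,box,f,out):
    im=cv2.imread(f"pics/{n}{k}.png");x0,y0,w,h=box
    o=cv2.resize(im[y0:y0+h,x0:x0+w],None,fx=f,fy=f,interpolation=2)
    P=proj(n,place(corners(),x,y,yaw,z))
    Q=((P+.5-[x0,y0])*f-.5).astype(int)
    for i,j in[(0,1),(2,3),(0,2),(1,3),(4,5),(6,7),(4,6),(5,7),(0,4),(1,5),(2,6),(3,7)]:
        cv2.line(o,tuple(Q[i].tolist()),tuple(Q[j].tolist()),(0,255,0) if i%4 in(0,) else (255,0,255),1)
    cv2.imwrite("pics/"+out,o)
E
python3 - <<'E'
from ov import *
x,y,_=gpose(-.13,0,.18)
overlay("scene",6,x,y,.18,SYAW,(360,100,80,90),7,"o6s.png")
overlay("top",6,x,y,.18,SYAW,(360,235,70,50),9,"o6t.png")
E
```

```text
(no output)
```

View pics/o6s.png

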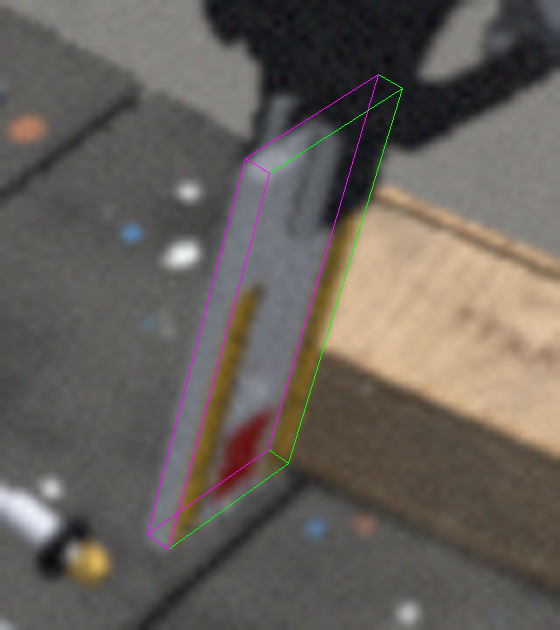

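View pics/o6t.png

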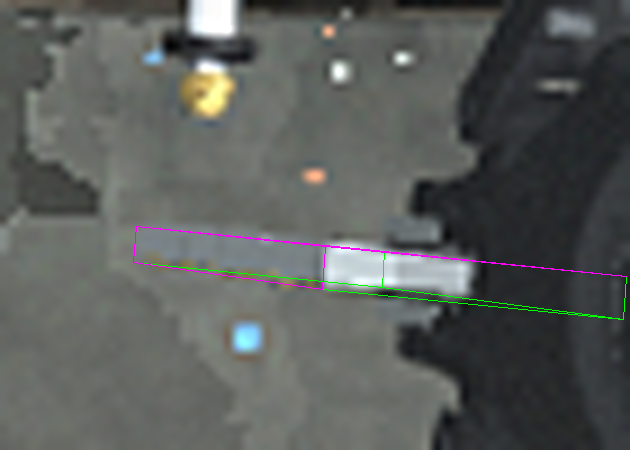

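```bash
python3 - <<'E'
from h import *
bot.move_linear(gpose(-.093,0,.18),speed=.1)
bot.move_linear(gpose(-.093,0,.142),speed=.06,until_force=4)
f0=np.array(bot.read_ft_force())
t=bot.move_linear(gpose(-.093,0,.105),speed=.012,until_force=3)
p=bot.read_position();f=bot.read_ft_force()
print(t,p,"gauge z",p[2]-OFF,"peg",p[2]-OFF-.006,f0,f,bot.read_clock())
snap(7)
bot.move_linear([p[0],p[1],p[2]+.003],speed=.03)
E
python3 - <<'E'
from ov import *
p=bot.read_position()
overlay("scene",7,p[0],p[1],p[2]-OFF-.003,SYAW,(330,110,90,90),7,"o7s.png")
overlay("top",7,p[0],p[1],p[2]-OFF-.003,SYAW,(360,210,70,60),9,"o7t.png")
E
```

```text
True [ 0.52526795 -0.1956753   0.20011612] gauge z 0.12751612425714481 peg 0.12151612425714481 [-0.31925873 -0.08564656 -1.40665419] [-0.22558855  1.06732835  3.25487632] 16.3833
```

View pics/o7s.png

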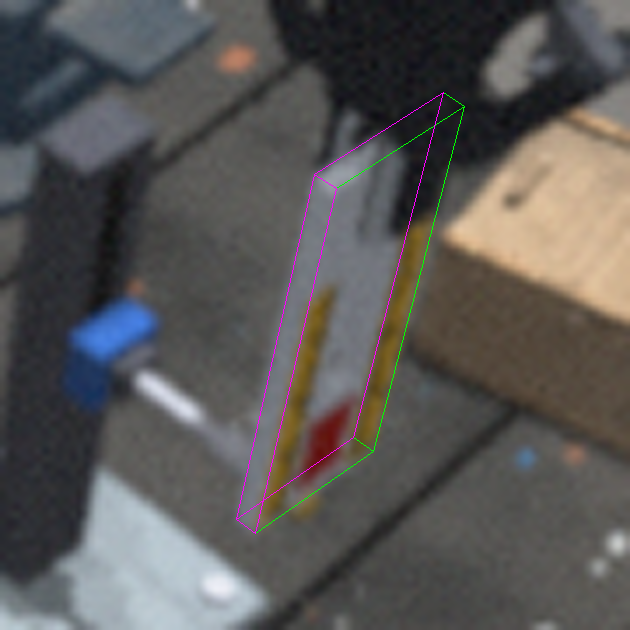

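View pics/o7t.png

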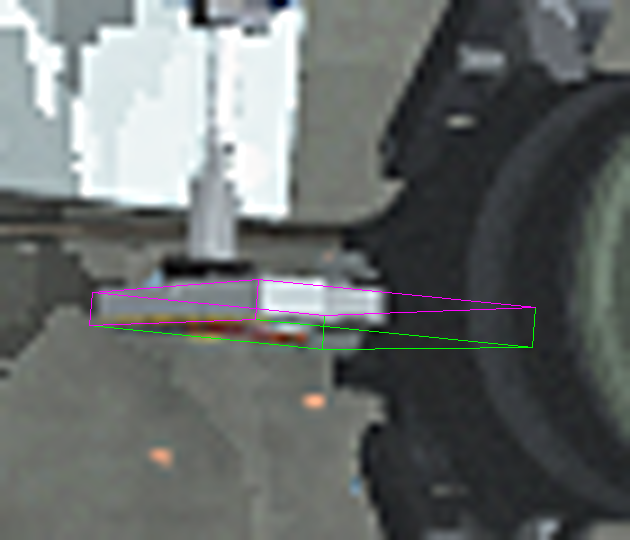

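```bash
python3 - <<'E'
from h import *
bot.move_linear(gpose(-.120,0,.1305),speed=.1)
bot.move_linear(gpose(-.120,0,.0675),speed=.1)
bot.wait(.2)
f0=np.array(bot.read_ft_force())
t=bot.move_linear(gpose(-.091,0,.0675),speed=.02,until_force=3)
f=np.array(bot.read_ft_force()); loc=place([np.array(bot.read_position())-[SX,SY,0]],0,0,-SYAW)[0]
print(t,loc,f0,f-f0,bot.read_clock())
snap(8)
E
python3 - <<'E'
from ov import *
p=bot.read_position()
overlay("scene",8,p[0],p[1],p[2]-OFF,SYAW,(330,110,90,90),7,"o8s.png")
overlay("top",8,p[0],p[1],p[2]-OFF,SYAW,(360,210,70,60),9,"o8t.png")
E
```

```text
False [-9.11180895e-02  3.02727308e-05  1.40103418e-01] [-0.07877105 -1.11493377 -1.58113306] [ 0.03919329  1.20689558 -0.27279316] 19.7583
```

View pics/o8s.png

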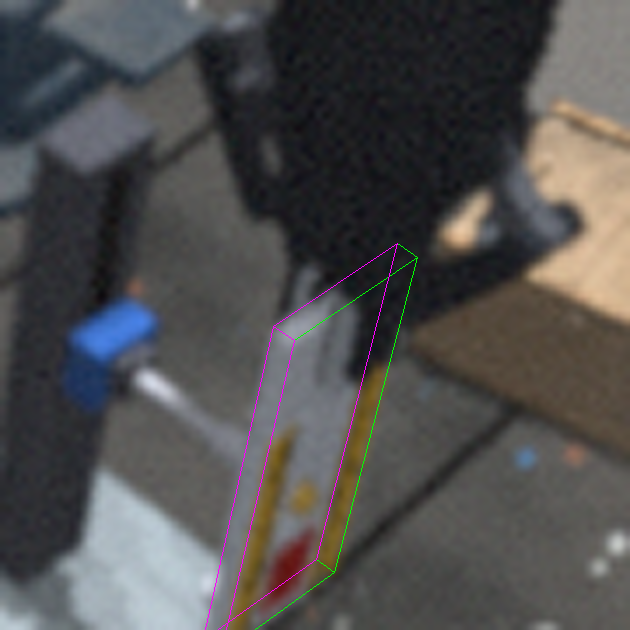

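View pics/o8t.png

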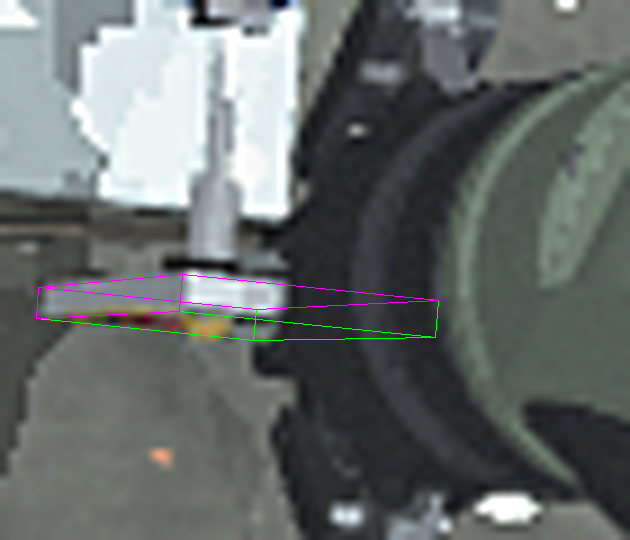

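```bash
cat >> h.py <<'E'
def loc(): return place([np.array(bot.read_position())-[SX,SY,OFF]],0,0,-SYAW)[0].round(4)
def fl(): return place([bot.read_ft_force()],0,0,-SYAW)[0].round(2)
E
python3 - <<'E'
from h import *
f0=fl()
for x in(-.087,-.084,-.081):
    t=bot.move_linear(gpose(x,0,.0675),speed=.02,until_force=8)
    bot.wait(.1);print(t,loc(),f0,fl()-f0,bot.read_clock())
E
```

```text
False [-0.0877  0.0001  0.0672] [-0.37  0.32 -1.24] [-2.94 -0.71  0.03] 20.3083
False [-0.0843  0.0001  0.0673] [-0.37  0.32 -1.24] [-4.43 -0.88  0.46] 20.7083
False [-0.0817  0.0001  0.0673] [-0.37  0.32 -1.24] [-6.13 -1.1   0.27] 21.1083
```

```bash
python3 - <<'E'
from h import *
f0=fl()
t=bot.move_linear(gpose(-.081,0,.044),speed=.03,until_force=7)
print(t,loc(),fl()-f0)
if not t:
    t=bot.move_linear(gpose(-.081,0,.035),speed=.01,until_force=5)
    print(t,loc(),fl()-f0)
print(bot.read_clock())
snap(9)
E
python3 - <<'E'
from ov import *
p=bot.read_position()
overlay("scene",9,p[0],p[1],p[2]-OFF,SYAW,(330,130,90,90),7,"o9s.png")
overlay("top",9,p[0],p[1],p[2]-OFF,SYAW,(360,210,70,60),9,"o9t.png")
E
```

```text
False [-0.0813  0.0001  0.0439] [ 1.16  0.53 -0.05]
True [-0.082  -0.0001  0.0382] [3.65 0.44 6.91]
22.675
```

View pics/o9s.png

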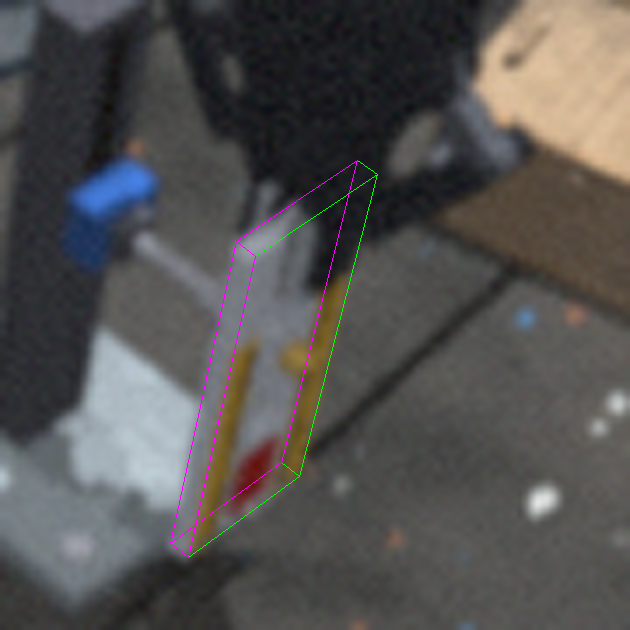

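```bash
python3 - <<'E'
from h import *
bot.move_linear(gpose(-.0842,0,.0389),speed=.01,until_force=8)
bot.wait(.1);print(loc(),fl(),bot.read_clock())
bot.set_gripper(0.4)
bot.wait(.2);print(bot.read_gripper_width(),fl())
bot.move_linear(gpose(-.0842,0,.14),speed=.1,until_force=5)
bot.move_linear(gpose(-.20,0,.20),speed=.2)
bot.wait(.3);print(bot.read_clock(),fl()); snap(10)
E
python3 - <<'E'
from ov import *
x,y,_=gpose(-.084,0,0)
overlay("scene",10,x,y,.0392,SYAW,(310,110,110,110),6,"o10s.png")
overlay("top",10,x,y,.0392,SYAW,(350,190,70,60),9,"o10t.png")
E
```

```text
[-0.0838 -0.0001  0.0391] [-2.17 -0.02  3.5 ] 23.2667
0.4018163888660853 [-1.01  0.68 -0.25]
26.1 [-0.89  0.38  0.08]
```

View pics/o10s.png

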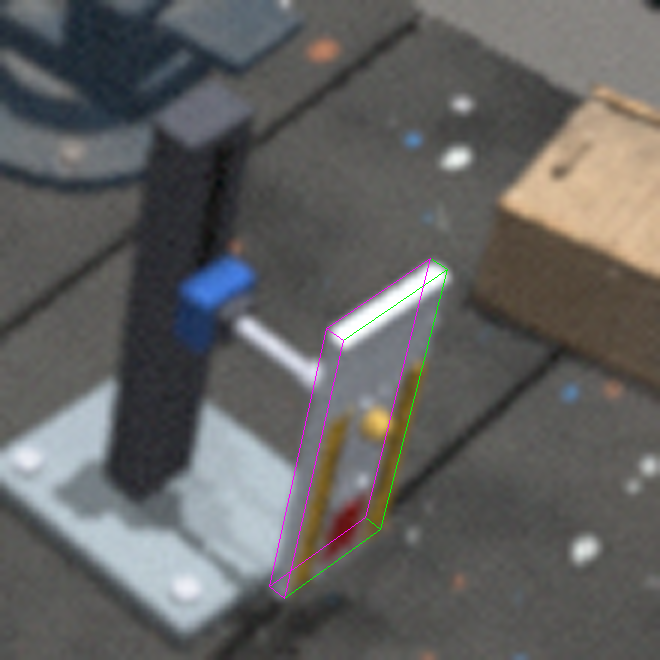

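View pics/o10t.png

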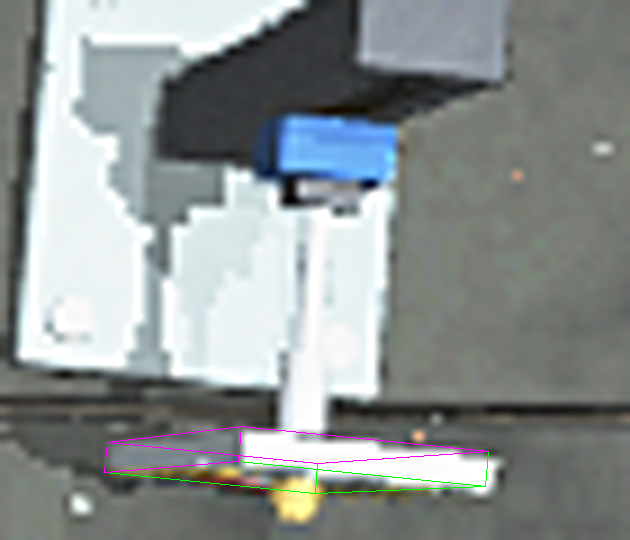

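```bash
python3 - <<'E'
from h import *
bot.close_job(); print(bot.read_clock())
E
```

```text
the job is handed in; nothing more can be done
the job is handed in; nothing more can be done
```

The gauge plate is hanging on the stand's peg, marked face outward. I let go of it, backed the arm away and handed the job in at about 26 s.

- **Grasp:** The first grasp closed on nothing. In the pictures the fingertips sat about 3 cm higher than the reported tool position. I gripped again 3 cm lower, got the plate, and lifted it clear of the block without a regrip or half turn.
- **Peg height:** Resting the plate's lower edge on the head put the peg's axis at about 122 mm. The camera fit gave 121 mm.
- **Hanging:** The head went through the entry opening with no push-back. The plate then pushed the ring back with about 6 N, which agrees with roughly 7 mm of ring travel. It slid down about 29 mm and stopped with about 7 N of upward force on the tool, at the expected home height. The largest force change I saw at the peg was about 7 N, well under 20 N.
- **Last checks:** In the final pictures from both cameras the plate matches the modelled home position to about 1 pixel (2–3 mm), and its top edge leans forward about 1 pixel.
- **Not confirmed directly:** The plate hides the ring and there is no ring reading, so I infer that it sprang into the recess from the height and the forces. I did not measure the bystanders again at the end; the arm never went low near them.

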